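Lock the key pegs into the hallway key dock

TASK

Put the household keys away: swing the key dock's locking bar fully open, then push the rod of every key peg lying on the bench through the socket of its own colour until the peg is fully home, and only then swing the bar fully closed again so that the pegs are locked in. Leave the other things on the bench where they are.

Things in the scene. Friction and masses are not known exactly. Their poses are not given: they have to be found in the camera images.
- dock: grey key dock fixed to the bench; origin on the bench under the middle of its front face, x into the dock (away from the robot), y along the sockets, z up. Upright plate: x 0 to 40, y -115 to 115, 82 high, with four 14 diameter through holes 55 apart, 50.5 up. In front a ledge for the grips: x -45 to 0, y -115 to 115, top 39 up. Hinge post, 24 diameter, at x -77, y 145
- red_socket (a point): centre of the mouth of the red socket, on the dock's front face (marked by red tabs above it on the plate's top, front and back); axes as the dock's, x into the hole
- blue_socket (a point): centre of the mouth of the blue socket, on the dock's front face (marked by blue tabs above it on the plate's top, front and back); axes as the dock's, x into the hole
- green_socket (a point): centre of the mouth of the green socket, on the dock's front face (marked by green tabs above it on the plate's top, front and back); axes as the dock's, x into the hole
- yellow_socket (a point): centre of the mouth of the yellow socket, on the dock's front face (marked by yellow tabs above it on the plate's top, front and back); axes as the dock's, x into the hole
- red_peg: red key peg (may be absent), 60 g: red square grip 46 long, 20 x 20; metal rod 10 diameter, 60 long, last 5 tapered, from its front end; flat brass key bow reaching 19 behind. Origin at the grip's centre, x towards the rod's tip. Lies on its grip (origin 10 above the bench), rod level, any long face up. Home: grip meets the dock's face, rod end shows 20 behind the plate
- red_tip (a point): end of the red peg's rod, 83 ahead of the grip's centre, axes as the peg's
- blue_peg: blue key peg (may be absent), 60 g: blue square grip 46 long, 20 x 20; metal rod 10 diameter, 60 long, last 5 tapered, from its front end; flat brass key bow reaching 19 behind. Origin at the grip's centre, x towards the rod's tip. Lies on its grip (origin 10 above the bench), rod level, any long face up. Home: grip meets the dock's face, rod end shows 20 behind the plate
- blue_tip (a point): end of the blue peg's rod, 83 ahead of the grip's centre, axes as the peg's
- green_peg: green key peg (may be absent), 60 g: green square grip 46 long, 20 x 20; metal rod 10 diameter, 60 long, last 5 tapered, from its front end; flat brass key bow reaching 19 behind. Origin at the grip's centre, x towards the rod's tip. Lies on its grip (origin 10 above the bench), rod level, any long face up. Home: grip meets the dock's face, rod end shows 20 behind the plate
- green_tip (a point): end of the green peg's rod, 83 ahead of the grip's centre, axes as the peg's
- yellow_peg: yellow key peg (may be absent), 60 g: yellow square grip 46 long, 20 x 20; metal rod 10 diameter, 60 long, last 5 tapered, from its front end; flat brass key bow reaching 19 behind. Origin at the grip's centre, x towards the rod's tip. Lies on its grip (origin 10 above the bench), rod level, any long face up. Home: grip meets the dock's face, rod end shows 20 behind the plate
- yellow_tip (a point): end of the yellow peg's rod, 83 ahead of the grip's centre, axes as the peg's
- bar (a joint): locking bar's angle, rad, about a vertical hinge: 0 = closed at its stop, lying across all four sockets 77 in front of the dock's face, barring the pegs' way in or out; 1.571 = fully open at the other stop, pointing squarely away from the dock towards the robot's side. Opens clockwise seen from above; stays where left; needs about 0.5 N at the knob
- bar_knob (a point): top centre of the black upright knob on the locking bar: 16 in diameter, 40 tall, standing on the bar (bar 14 wide, 12 thick, top 59 above the bench, 235 long from the hinge); the knob's top is 99 above the bench and its axis 130 from the hinge axis
- bar_hinge (a point): a point on the locking bar's hinge axis at the height of the bar's top
- bowl: blue ceramic bowl of keys, 140 across, 50 high (bystander); origin at the centre of its underside
- bike_lock: silver bike lock body, 55 x 95 x 34 high (bystander); origin at the centre of its underside
- spray_bottle: empty glass spray bottle with a white push dispenser, 58 across, 153 high (bystander); origin at the centre of its underside
- lid_tray: small wooden tray with a sliding lid, 100 x 130 x 53 high (bystander); origin at the centre of its underside
- polish_tin: round black and brass shoe polish tin, 70 across, 22 high (bystander); origin at the centre of its underside
- shoe_brush: wooden shoe brush, 50 x 120 x 40 high (bystander); origin at the centre of its underside

How it is judged (in metres and radians):
On the way, in this order (a step that is already met when the one before it is completed fails the run):
1. the locking bar is swung fully open (value of joint bar above 1.45 rad), for 0.2 s.
2. every key peg is home in the socket of its colour while the bar is still open (x of red_tip in the frame of red_socket above 0.052 m and y of red_tip in the frame of red_socket between -0.009 and 0.009 m and z of red_tip in the frame of red_socket between -0.009 and 0.009 m and angle between the x axis of each of red_peg, blue_peg, green_peg, yellow_peg and the x axis of dock, either way round below 0.15 rad and x of blue_tip in the frame of blue_socket above 0.052 m and y of blue_tip in the frame of blue_socket between -0.009 and 0.009 m and z of blue_tip in the frame of blue_socket between -0.009 and 0.009 m and x of green_tip in the frame of green_socket above 0.052 m and y of green_tip in the frame of green_socket between -0.009 and 0.009 m and z of green_tip in the frame of green_socket between -0.009 and 0.009 m and x of yellow_tip in the frame of yellow_socket above 0.052 m and y of yellow_tip in the frame of yellow_socket between -0.009 and 0.009 m and z of yellow_tip in the frame of yellow_socket between -0.009 and 0.009 m and value of joint bar above 0.8 rad), for 0.2 s.
At the end, for the whole second after the job is handed in: every peg present is in the socket of its own colour with its rod end at least 52 mm past the dock's face (60 is fully home), within 9 mm of the socket's axis sideways and in height, within 0.15 rad of parallel, at rest; the locking bar is within 0.08 rad of closed (x of red_tip in the frame of red_socket above 0.052 m and y of red_tip in the frame of red_socket between -0.009 and 0.009 m and z of red_tip in the frame of red_socket between -0.009 and 0.009 m and angle between the x axis of each of red_peg, blue_peg, green_peg, yellow_peg and the x axis of dock, either way round below 0.15 rad and x of blue_tip in the frame of blue_socket above 0.052 m and y of blue_tip in the frame of blue_socket between -0.009 and 0.009 m and z of blue_tip in the frame of blue_socket between -0.009 and 0.009 m and x of green_tip in the frame of green_socket above 0.052 m and y of green_tip in the frame of green_socket between -0.009 and 0.009 m and z of green_tip in the frame of green_socket between -0.009 and 0.009 m and x of yellow_tip in the frame of yellow_socket above 0.052 m and y of yellow_tip in the frame of yellow_socket between -0.009 and 0.009 m and z of yellow_tip in the frame of yellow_socket between -0.009 and 0.009 m and value of joint bar below 0.08 rad and linear speed of each of red_peg, blue_peg, green_peg, yellow_peg below 0.02 m/s); the robot touches nothing.
It fails at once if a bystander is shoved more than 5 cm (distance of any of bowl, bike_lock, spray_bottle, lid_tray, polish_tin, shoe_brush from where it was at the start of the episode above 0.05 m).
It fails at once if the glass bottle is tipped over (angle between spray_bottle's own z axis and vertical above 0.6 rad).
Of red_peg, blue_peg, green_peg, yellow_peg only 3 to 4 are there at a start; the rules pass over those that are not, and their reading is None.
At some moment in a run one of red_peg, blue_peg, green_peg, yellow_peg may be knocked a few centimetres aside while the robot is not near it.
Once in a run the grip may slacken for a moment while it holds something.
It also fails if it takes over 210 s, if anything falls off the work surface, if the arm or the gripper's body presses on something with over 40 N, if the wrist force passes 120 N, or if a joint passes its speed limit or range.

ROBOT

A 6-joint arm with a two-finger parallel gripper is mounted at the origin on the work surface. World frame = base frame: x ahead of the robot, y to its left, z up, the work surface at z = 0. Lengths are in mm, angles in rad, forces in N, time in s.
With the tool pointing down it reaches from about 275 to 825 mm from the base axis. Payload 4.9 kg.
Tool frame: the origin (TCP) lies at the very end of the fingers, on their centre line; the grasp point (between the pads) lies 19 mm behind it; z points along the fingers, y is the line along which they close (so a half turn about z gives the same grasp; the last joint's range is limited). The gripper opens to 85 mm and grips with 20 to 120 N. Pads are 22 mm wide; open, the fingers measure 114 mm over their backs; the gripper's body (76 mm by 85 mm) begins 54 mm behind the grasp point. The pads swing forward as they close: fully open they stand 13 mm farther back than shut.
Start: joints at [-1.239, 0.326, -0.193, 1.052, 0, 1.437], TCP at [247.04, -491.416, 231.281] pointing down, gripper open.
Joint ranges: [-2.65, 2.65], [-0.97, 1.79], [-1.3, 1.35], [-1.93, 2.1], [-1.47, 1.37], [-3.14, 3.14]. Speed limits (rad/s): [2.57, 2.57, 3.14, 3.14, 3.14, 3.14].

INTERFACE

Orientations are given as [roll, pitch, yaw] about the fixed x, y, z axes, in that order (R = Rz(yaw) Ry(pitch) Rx(roll)).
In Python, from bench import bot, solve_ik, imaging gives the robot as it stands. Calls block until the motion is done:
- bot.move_ptp(position, orientation): joint-space move of the TCP to a pose.
- bot.movel(position, rot=None, max_speed=150, threshold=None): straight line of the TCP; rot=None keeps the orientation; max_speed is the mean speed in mm/s. With threshold (N) it stops when the force on the tool has changed by that much, and returns True; else False.
- bot.move_j(angles): joint-space move.
- bot.grip(opening, effort=None): opening from 0.0 (shut) to 1.0 (fully open); effort is the grip in N (None keeps the last); returns when the fingers have stopped.
- bot.dwell(seconds).
- solve_ik(position, orientation): joint angles nearest the present ones, or None.
- bot.get_state(): the state.
- imaging.capture(name): name is "scene" or "top" or "wrist"; returns the picture (420x560x3 uint8, blue, green, red); there is no depth.
- imaging.camera_model(name): a dict with "K" (3x3 intrinsics, pixels), "position" and "rotation" of the camera in the world. Camera axes: x right, y up, looking along -z (the intrinsics and any distortion apply to the point x, -y, -z); pixel columns grow to the right and rows downward; lengths in mm; the calibration is good to about 2 mm. A picture is of the moment at which its call begins: read the wrist's pose just before it. camera_model takes no time and is no camera call; for the wrist camera it gives the pose at the moment of the call.
A pose or a line that the arm cannot do raises bot.IKError and nothing moves.
- bot.sign_off(): hands the job in; it is judged then, once.
The state is a dict: "t": time; "qpos": joint angles; "joint_velocities": joint speeds; "effort": joint torques, N m; "tcp_pos": TCP position; "orientation": TCP orientation; "contact_force": force on the tool from outside, world axes, zero at the start; "wrist_torque": the same for the moment, N m; "opening": opening from 0.0 (shut) to 1.0 (fully open); "gripper_force": force on a finger pad.
Only numpy, scipy, OpenCV 4.12 (cv2) and the standard library are available. Lean on these libraries where they do the work, as an engineer would, in place of code of your own. Each camera call takes 0.05 s, during which the arm holds its last target. There are 200 camera calls.

## Working session

There is one attempt and no reset: what is moved stays moved. The work goes in short steps, each a Python script; the robot and the scene stay as the last script left them, time stands still between calls to the robot, and variables do not carry over. Pictures are saved under pics/ and viewed, at most 14 in all, crops included, and the job is handed in when it is done.

```bash
ls; mkdir -p pics
python3 - <<'E'
from bench import bot, solve_ik, imaging
import cv2
for n in("scene","top"):
    cv2.imwrite(f"pics/{n}0.png",imaging.capture(n)); m=imaging.camera_model(n); print(n,m)
print(bot.get_state())
E
```

```text
pics
scene {'K': array([[451.01542021,   0.        , 277.45414091],
       [  0.        , 451.01542021, 208.33641128],
       [  0.        ,   0.        ,   1.        ]]), 'position': array([1269.86574384, -795.29329093,  953.46630664]), 'rotation': array([ 0.89684634, -0.00670864,  0.67323506])}
top {'K': array([[464.51106544,   0.        , 284.00485112],
       [  0.        , 464.51106544, 212.03295095],
       [  0.        ,   0.        ,   1.        ]]), 'position': array([ 406.80282522,   19.04318078, 1216.2408003 ]), 'rotation': array([ 0.17284364,  0.00800478, -1.56583868])}
{'t': 0.1, 'qpos': array([-1.23921169e+00,  3.26885169e-01, -1.93462844e-01,  1.05199336e+00,
        3.62044327e-06,  1.43656265e+00]), 'joint_velocities': array([-1.15465348e-03, -2.13215677e-05,  2.50489401e-03,  5.86461739e-04,
        2.21658598e-04,  2.33842940e-03]), 'effort': array([ 2.01653529e-03, -4.44238150e+01,  2.63038659e+01,  7.83403142e-03,
       -3.59948615e-05,  6.45758561e-06]), 'tcp_pos': array([ 246.86274956, -490.91847539,  230.57972934]), 'orientation': array([-3.14006199e+00, -2.10363196e-04,  4.65818146e-01]), 'contact_force': array([-0.15773525,  0.39508061, -0.50382947]), 'wrist_torque': array([-0.04372888, -0.01030832,  0.00763388]), 'gripper_force': 0.0, 'opening': 1.0020043266813927}
```

View pics/top0.png

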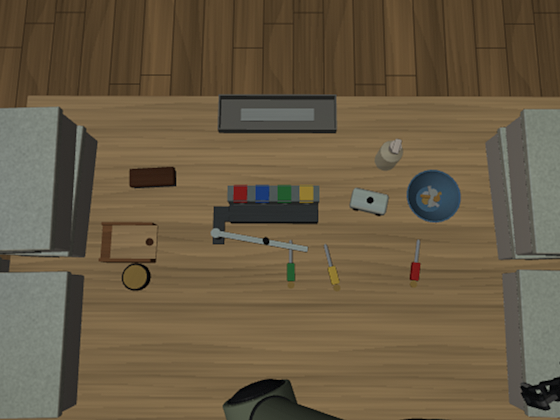

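View pics/scene0.png

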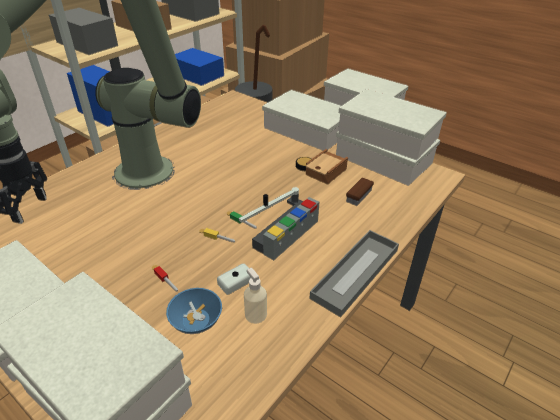

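The top view shows red (415,270), green (291,272) and yellow (334,274) pegs, with no blue peg. The bar is slightly open, with its knob at (266,241) and hinge at (216,233). The dock tabs run from (240,193) to (306,194), red to yellow. Next I'll turn these pixels into positions.

```bash
cat > h.py <<'E'
import numpy as np, cv2
from scipy.spatial.transform import Rotation as Ro
from bench import bot, solve_ik, imaging
HUE={'red':(0,9),'blue':(100,125),'green':(45,85),'yellow':(21,34)}
def cam(n):
    m=imaging.camera_model(n); return m['K'],np.array(m['position']),Ro.from_euler('xyz',m['rotation']).as_matrix(), m
def ray(c,px,z):
    K,p,R,_=c; px=np.atleast_2d(np.asarray(px,float))
    uv=(np.c_[px,np.ones(len(px))])@np.linalg.inv(K).T
    d=(uv*[1,-1,-1])@R.T
    return p+d*((z-p[2])/d[:,2])[:,None]
def proj(c,P):
    K,p,R,_=c; q=(np.atleast_2d(P)-p)@R*[1,-1,-1]; q=q@K.T; return q[:,:2]/q[:,2:]
def mask(im,col,smin=150,vmin=70):
    h=cv2.cvtColor(im,cv2.COLOR_BGR2HSV); a,b=HUE[col]
    m=cv2.inRange(h,(a,smin,vmin),(b,255,255))
    if col=='red': m|=cv2.inRange(h,(172,smin,vmin),(180,255,255))
    return m
def blobs(m,amin=20):
    n,l,s,c=cv2.connectedComponentsWithStats(m)
    return sorted([(int(s[i,4]),c[i].round(1).tolist(),i) for i in range(1,n) if s[i,4]>=amin],reverse=True),l
E
python3 - <<'E'
from h import *
im=imaging.capture('top'); c=cam('top'); print(c[3].keys())
for col in HUE:
    b,l=blobs(mask(im,col),30)
    for a,p,i in b[:4]:
        print(col,a,p,'z82',ray(c,p,82)[0,:2].round(1),'z15',ray(c,p,15)[0,:2].round(1))
hs=cv2.cvtColor(im,cv2.COLOR_BGR2HSV)
for q in((240,193),(291,272),(334,274),(415,270)): print(hs[q[1],q[0]])
print('knob',ray(c,(266,240.5),99),'hinge',ray(c,(216,233),59),'end',ray(c,(306,248),59))
for n,p in dict(lock=(369,201),bottle=(390,155)).items(): print(n,ray(c,p,30))
cv2.imwrite('pics/z.png',cv2.resize(im[170:300,200:440],None,fx=3.3,fy=3.3,interpolation=cv2.INTER_CUBIC))
E
```

```text
dict_keys(['K', 'position', 'rotation'])
red 179 [239.9, 192.5] z82 [653.9 139.6] z15 [668.5 146.7]
red 148 [414.8, 270.9] z82 [ 461.3 -288.1] z15 [ 464.5 -306.3]
blue 182 [262.0, 192.5] z82 [654.1  84.3] z15 [668.7  88.2]
green 146 [283.8, 192.9] z82 [653.3  29.9] z15 [667.8  30.5]
green 81 [290.4, 271.5] z82 [458.5  12.9] z15 [461.5  12.5]
yellow 170 [306.0, 193.0] z82 [653.2 -25.6] z15 [667.8 -28.2]
yellow 137 [333.0, 274.7] z82 [451.3 -90.2] z15 [453.9 -96.7]
[  1 198 117]
[ 66 148  88]
[ 23 165 142]
[  1 200 115]
knob [[531.82963869  72.11835686  99.        ]] hinge [[554.71946405 199.89400995  59.        ]] end [[517.92202125 -26.00914601  59.        ]]
lock [[ 643.75917474 -191.2293245    30.        ]]
bottle [[ 767.94572153 -249.95830721   30.        ]]
```

View pics/z.png

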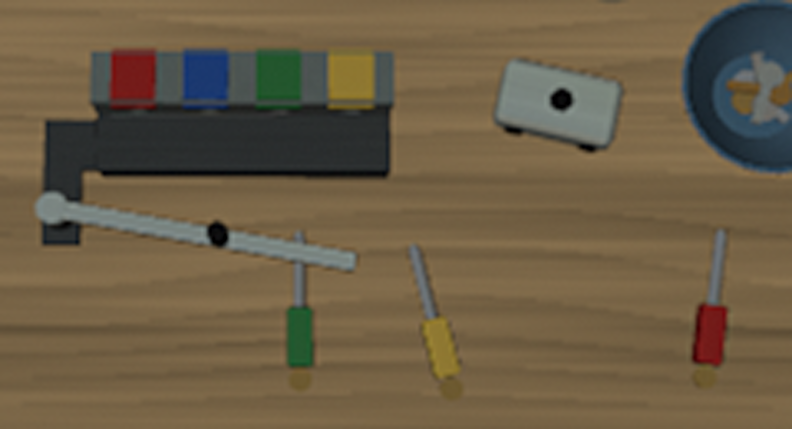

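```bash
cat >> h.py <<'E'
HX,HY=556.,201.5; KR=130.
def knob_pose(th): return [HX-KR*np.sin(th),HY-KR*np.cos(th)],[np.pi,0,-np.pi/2-th]
def swing(a,b,n,z=70,thr=20):
    for th in np.linspace(a,b,n):
        p,o=knob_pose(th)
        if bot.movel([*p,z],o,max_speed=120,threshold=thr):
            s=bot.get_state(); print('stop at',th.round(3),s['tcp_pos'].round(1),s['contact_force'].round(1)); return
E
python3 - <<'E'
from h import *
bot.grip(0.5,20)
p,o=knob_pose(0.175); print(p)
bot.move_ptp([*p,170],o)
print(bot.movel([*p,72],o,threshold=10)); bot.grip(0.27)
print(bot.get_state()['opening'],bot.get_state()['gripper_force'],bot.get_state()['contact_force'])
swing(0.3,1.62,8)
s=bot.get_state();print(s['t'],s['tcp_pos'].round(1),s['contact_force'].round(1))
bot.dwell(0.3); bot.grip(0.5); bot.movel([*s['tcp_pos'][:2],170])
bot.move_ptp([520,57,330],[np.pi,0,-np.pi]); 
im=imaging.capture('wrist'); c=cam('wrist'); print(c[0],c[1],c[3]['rotation'],bot.get_state()['tcp_pos'])
cv2.imwrite('pics/w1.png',im); cv2.imwrite('pics/t1.png',imaging.capture('top'))
E
```

```text
[np.float64(533.3659421128325), np.float64(73.48554994235866)]
False
0.2669224988742842 0.0 [-0.31955765  0.51952497  0.39436929]
6.9 [426.7 205.1  69.9] [-0.1 -5.7  1.2]
[[359.33462077   0.         284.63819899]
 [  0.         359.33462077 214.21117262]
 [  0.           0.           1.        ]] [451.53345712  58.31113535 469.54188903] [-0.26873996 -0.00171455  1.57082784] [518.84672006  57.90185374 328.27229652]
```

View pics/w1.png

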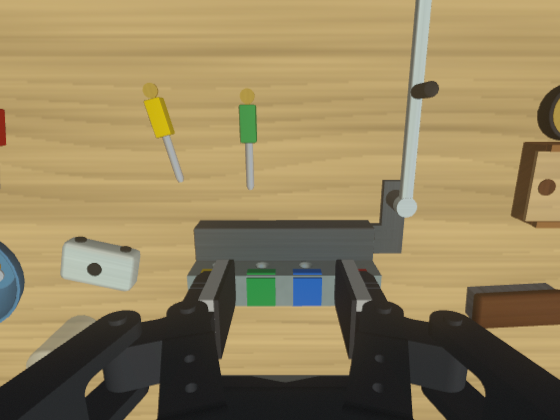

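View pics/t1.png

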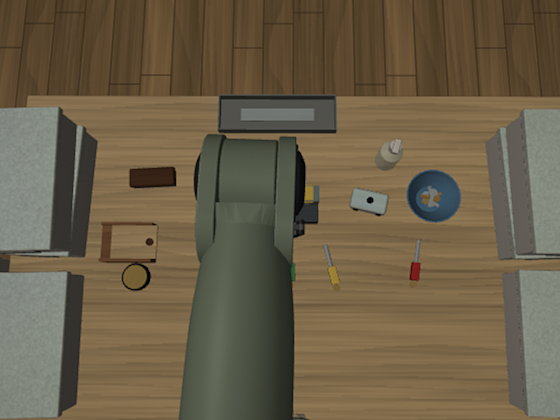

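The bar is open: it runs from (405,207) to (423,0) in the wrist view. The fingers hide part of the dock tabs, so I'll shift forward for a clean dock view and measure there.

Run:
```python
from h import *
bot.move_ptp([625,57,300],[np.pi,0,-np.pi]); bot.dwell(0.3)
c=cam('wrist'); im=imaging.capture('wrist'); cv2.imwrite('pics/w2.png',im)
for col in HUE:
    b,l=blobs(mask(im,col,130,60),60)
    for a,p,i in b[:4]:
        cnt=cv2.findContours((l==i).astype(np.uint8),0,2)[0][0]; r=cv2.minAreaRect(cnt)
        print(col,a,p,np.round(cv2.boxPoints(r)).astype(int).tolist(),'z82',ray(c,p,82)[0,:2].round(1),'z15',ray(c,p,15)[0,:2].round(1))
print('hinge? expected px',proj(c,[[556,201.5,59],[426,201.5,99]]))
```

```text
red 1120 [363.9, 210.4] [[347, 194], [381, 194], [381, 227], [347, 227]] z82 [653.5 140.3] z15 [671.5 155.7]
red 122 [363.8, 188.9] [[346, 187], [380, 187], [380, 191], [346, 191]] z82 [630.7 138.9] z15 [644.5 154. ]
blue 1104 [310.8, 210.4] [[295, 194], [327, 194], [327, 227], [295, 227]] z82 [653.4  85.2] z15 [671.4  90.4]
blue 98 [310.8, 189.0] [[295, 188], [327, 188], [327, 190], [295, 190]] z82 [630.8  84.8] z15 [644.6  89.9]
green 1040 [257.7, 210.9] [[242, 195], [273, 195], [273, 227], [242, 227]] z82 [653.9  30.1] z15 [672.  25.]
green 800 [243.1, 21.5] [[233, 0], [251, -1], [254, 44], [235, 45]] z82 [476.4  20.7] z15 [461.5  13.8]
green 64 [258.0, 189.5] [[242, 189], [274, 189], [274, 190], [242, 190]] z82 [631.3  30.9] z15 [645.1  25.9]
yellow 1191 [204.7, 211.5] [[187, 194], [220, 193], [222, 230], [189, 232]] z82 [654.5 -24.9] z15 [672.7 -40.3]
yellow 922 [142.5, 18.8] [[125, 0], [146, -7], [161, 37], [139, 44]] z82 [474.2 -70. ] z15 [458.8 -93.8]
yellow 135 [205.4, 189.5] [[188, 188], [222, 188], [222, 191], [188, 191]] z82 [631.2 -22.7] z15 [645.1 -37.7]
hinge? expected px [[424.26905226 112.80477823]
 [459.01809747 -51.72285396]]
```

View pics/w2.png

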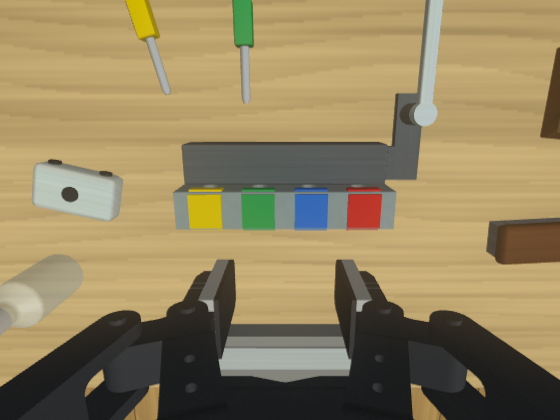

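Dock pose agrees between the two cameras: face at x≈633.6, yaw≈0, and sockets at y = 140 (red), 30 (green), -25 (yellow). I'll do green first: measure near-nadir, grasp, then look before inserting.

```bash
cat >> h.py <<'E'
FX=633.6; SY={'red':140.,'blue':85.,'green':30.,'yellow':-25.}
PI=np.pi
def go(p,yaw,v=150,thr=None,fix=True):
    "straight move, then cancel the steady-state error once"
    p=np.array(p,float); hit=bot.movel(p,[PI,0,yaw],max_speed=v,threshold=thr)
    if fix and not hit:
        bot.dwell(0.3); e=p-bot.get_state()['tcp_pos']
        if 0.3<np.linalg.norm(e)<6: bot.movel(p+e,[PI,0,yaw],max_speed=30); bot.dwell(0.2)
    return hit
def look(col,guess,z=200,save=None):
    bot.move_ptp([guess[0]+60,guess[1],z],[PI,0,-PI]); bot.dwell(0.4)
    c=cam('wrist'); im=imaging.capture('wrist')
    b,l=blobs(mask(im,col,130,60),300)
    b=[x for x in b if np.linalg.norm(ray(c,x[1],15)[0,:2]-guess)<70]
    if not b: print('no blob'); cv2.imwrite('pics/fail.png',im); return None
    m=(l==b[0][2]).astype(np.uint8)
    r=cv2.minAreaRect(cv2.findContours(m,0,2)[0][0]); box=ray(c,cv2.boxPoints(r),20)[:,:2]
    ctr=box.mean(0); e=[box[1]-box[0],box[2]-box[1]]; L=max(e,key=np.linalg.norm)
    hs=cv2.cvtColor(im,cv2.COLOR_BGR2HSV); g=cv2.inRange(hs,(0,0,70),(180,70,255))
    near=np.zeros_like(m); cv2.circle(near,tuple(int(v) for v in r[0]),int(2.2*max(r[1])),1,-1)
    rb,rl=blobs(g*near,100)
    rc=[(x,ray(c,x[1],10)[0,:2]) for x in rb]
    rc=[x for x in rc if 38<np.linalg.norm(x[1]-ctr)<70]
    d=L/np.linalg.norm(L); y2=None
    if rc:
        v=rc[0][1]-ctr; y2=np.arctan2(v[1],v[0]); d=d*np.sign(d@v)
    elif d[0]<0: d=-d
    y1=np.arctan2(d[1],d[0])
    print(col,'ctr',ctr.round(1),'len',[round(float(np.linalg.norm(x)),1) for x in e],'yaw rect',round(y1,3),'rod',y2,[ (x[0][0],x[1].round(1)) for x in rc])
    if save: cv2.imwrite(save,im)
    return ctr,(y2 if y2 is not None else y1)
def wrap(a): return (a+PI)%(2*PI)-PI
def pick(ctr,phi,zg=2.5):
    yaw=PI+phi
    bot.grip(0.6,80); go([*ctr,60],yaw,200,fix=False)
    hit=go([*ctr,zg],yaw,100,thr=12)
    s=bot.get_state(); print('down',hit,s['tcp_pos'].round(1))
    bot.grip(0.0,80); s=bot.get_state(); print('grip',round(s['opening'],3),round(s['gripper_force'],1)); 
    return s['tcp_pos']
E
python3 - <<'E'
from h import *
r=look('green',np.array([461.5,13]),save='pics/g1.png')
if r: 
    pick(*r); z0=bot.get_state()['tcp_pos'][2]
    go([*r[0],85],PI+r[1],fix=False)
    go([FX-105,30,z0+40.5],PI); s=bot.get_state()
    print(z0,s['t'],s['tcp_pos'].round(2),s['orientation'].round(3),s['opening'])
    cv2.imwrite('pics/g2.png',imaging.capture('wrist'))
E
```

```text
no blob
```

```bash
python3 -c "
import cv2,numpy as np
cv2.imwrite('pics/g12.png',np.hstack([cv2.resize(cv2.imread('pics/g%d.png'%i),(400,300)) for i in (1,2)]))"
```

```text
[ WARN:0@0.005] global loadsave.cpp:275 findDecoder imread_('pics/g1.png'): can't open/read file: check file path/integrity
Traceback (most recent call last):
cv2.error: OpenCV(4.12.0) /io/opencv/modules/imgproc/src/resize.cpp:4208: error: (-215:Assertion failed) !ssize.empty() in function 'resize'
```

View pics/fail.png

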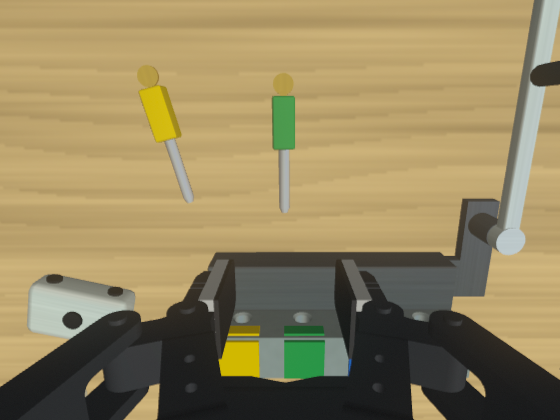

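Run:
```python
from h import *
im=cv2.imread('pics/fail.png'); c=cam('wrist')
print(bot.get_state()['tcp_pos'],c[1],blobs(mask(im,'green',130,60),20)[0][:5],proj(c,[461.5,13,15]))
```

```text
[521.96747908  13.13758432 200.12407843] [454.13797937  13.66820503 341.16028276] [(1480, [303.5, 358.8], 46), (389, [303.7, 330.6], 45), (135, [289.0, 119.9], 11)] [[283.45115336 122.55542244]]
```

The wrist view shows the green peg at (283,122), right where predicted. It is lit more strongly and so less saturated than the mask allows, so I'll lower the threshold for green.

```bash
sed -i "s/b,l=blobs(mask(im,col,130,60),300)/b,l=blobs(mask(im,col,90 if col=='green' else 150,60),300)/" h.py
cat > g.py <<'E'
from h import *
r=look('green',np.array([461.5,13]),save='pics/g1.png')
if r: 
    pick(*r); z0=bot.get_state()['tcp_pos'][2]
    go([*r[0],85],PI+r[1],fix=False)
    go([FX-105,30,z0+40.5],PI); s=bot.get_state()
    print(z0,s['t'],s['tcp_pos'].round(2),s['orientation'].round(3),s['opening'])
    cv2.imwrite('pics/g2.png',imaging.capture('wrist'))
E
python3 g.py
```

```text
green ctr [462.1  12.9] len [17.9, 44.6] yaw rect 0.006 rod 0.010409885781809413 [(665, array([513.3,  13.5]))]
down False [461.7  13.    2. ]
grip 0.216 78.8
2.350043313106103 17.2083 [528.72  30.15  42.33] [ 3.142 -0.    -3.142] 0.2124069829612709
```

View pics/g2.png

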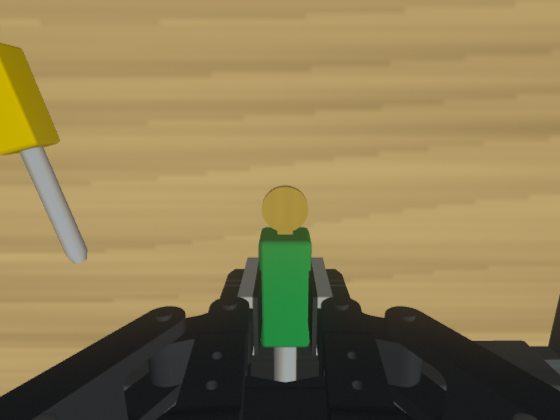

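The green peg is held straight between the pads, grip at (285,290) and rod pointing down the image. Inserting now.

```bash
cat >> h.py <<'E'
def insert(col):
    s=bot.get_state(); p=s['tcp_pos'].copy(); y,z=SY[col],p[2]
    hit=bot.movel([FX-21.5,y,z],[PI,0,PI],max_speed=40,threshold=18); bot.dwell(0.2)
    s=bot.get_state(); print('insert',hit,s['tcp_pos'].round(2),'home x',FX-23,s['contact_force'].round(1),'open',round(s['opening'],3))
    return s['tcp_pos'][0]>FX-29
def release():
    p=bot.get_state()['tcp_pos']; bot.grip(0.42); bot.dwell(0.2)
    bot.movel([p[0],p[1],150],max_speed=120)
E
python3 - <<'E'
from h import *
if insert('green'):
    release(); bot.move_ptp([625,57,300],[PI,0,-PI]); cv2.imwrite('pics/g3.png',imaging.capture('wrist')); print(bot.get_state()['t'])
E
```

```text
insert False [610.74  30.01  42.05] home x 610.6 [-6.1 -0.9  2.5] open 0.21
21.9667
```

View pics/g3.png

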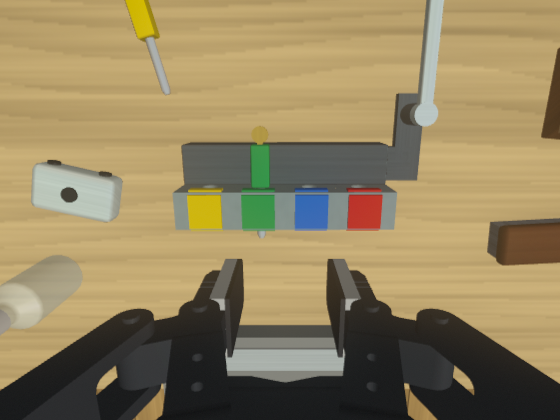

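Green is home: its grip sits against the plate at (260,165) and the rod end shows at (262,235) behind it. Yellow next.

```bash
cat > run.py <<'E'
import sys
from h import *
col=sys.argv[1]; guess=np.array([float(v) for v in sys.argv[2:4]])
r=look(col,guess,save=f'pics/{col}1.png')
if r is None: sys.exit('not found')
pick(*r); s=bot.get_state(); z0=s['tcp_pos'][2]
if s['opening']<0.15: sys.exit('missed')
go([*r[0],100],PI+r[1],fix=False)
bot.movel([FX-110,SY[col],100],[PI,0,PI],max_speed=200)
go([FX-105,SY[col],z0+40.5],PI); s=bot.get_state()
print(s['t'],s['tcp_pos'].round(2),'open',s['opening'],s['gripper_force'])
cv2.imwrite(f'pics/{col}2.png',imaging.capture('wrist'))
if insert(col):
    release(); bot.move_ptp([625,57,300],[PI,0,-PI]); cv2.imwrite(f'pics/{col}3.png',imaging.capture('wrist')); print(bot.get_state()['t'])
E
python3 run.py yellow 454 -96
```

```text
yellow ctr [446.  -98.8] len [19.3, 63.0] yaw rect 0.259 rod 0.253276332398528 [(634, array([504.9, -83.6]))]
down False [445.6 -98.7   2. ]
grip 0.21 78.6
29.1417 [527.96 -24.81  41.93] open 0.21226179834670406 78.14958214759827
insert True [601.95 -25.01  41.42] home x 610.6 [-1.2 -0.   5.5] open 0.214
```

The mask took in the brass bow (length 63 mm), so the grasp was about 9 mm behind centre. The stop at x=602 therefore matches fully home. Releasing and checking.

Run:
```python
from h import *
release(); bot.move_ptp([625,57,300],[PI,0,-PI]); cv2.imwrite('pics/y3.png',imaging.capture('wrist')[100:260,140:440]); print(bot.get_state()['t'])
```

```text
33.4833
```

View pics/y3.png

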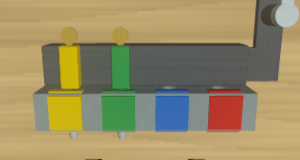

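Yellow and green are both home: the grips touch the plate and their rod ends show behind it at (73,135) and (122,135) in the crop. Red next.

```bash
python3 run.py red 464 -306
```

```text
red ctr [ 465.3 -306.4] len [44.8, 19.0] yaw rect -0.167 rod -0.15731836634341914 [(635, array([ 516.8, -314.6]))]
down False [ 464.9 -306.1    1.9]
grip 0.217 79.2
42.9417 [527.94 139.91  41.86] open 0.20873389412123075 78.83907079696655
insert False [610.08 139.98  41.48] home x 610.6 [-4.9 -0.1  1.7] open 0.211
47.7833
```

Run:
```python
from h import *
bot.dwell(0.3); im=imaging.capture('wrist'); c=cam('wrist')
print(proj(c,[[FX+60,y,50.5] for y in (140,30,-25)]).round(0).tolist(), proj(c,[[426,201.5,99],[321,201.5,59]]))
bot.move_ptp([530,57,330],[PI,0,-PI]); im2=imaging.capture('wrist')
cv2.imwrite('pics/r3.png',np.hstack([cv2.resize(im,(400,300)),cv2.resize(im2,(400,300))]))
```

```text
[[356.0, 238.0], [260.0, 238.0], [212.0, 238.0]] [[ 459.46254176  -51.88133942]
 [ 453.34652498 -174.75682793]]
```

View pics/r3.png

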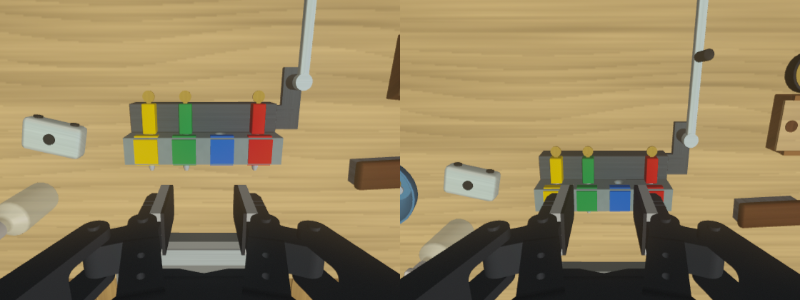

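All three pegs are home and the bar is still open. There is no blue peg anywhere in view. Closing the bar.

Run:
```python
from h import *
bot.grip(0.5,20)
p,o=knob_pose(1.57)
bot.move_ptp([*p,170],o)
print(bot.movel([*p,72],o,threshold=10)); bot.grip(0.27)
swing(1.4,-0.05,8)
bot.dwell(0.3); s=bot.get_state();print(s['t'],s['tcp_pos'].round(1),s['contact_force'].round(1))
bot.grip(0.5); bot.movel([*s['tcp_pos'][:2],170])
bot.move_ptp([625,57,300],[PI,0,-PI]); bot.dwell(0.3); im=imaging.capture('wrist'); c=cam('wrist')
print(proj(c,[[556,71.5,99],[556,201.5,59],[556,-33.5,59]]).round(0).tolist())
cv2.imwrite('pics/c1.png',im)
```

```text
False
54.2417 [560.4  72.1  69.4] [-4.7  2.2 -2.1]
[[299.0, 113.0], [425.0, 113.0], [195.0, 113.0]]
```

View pics/c1.png

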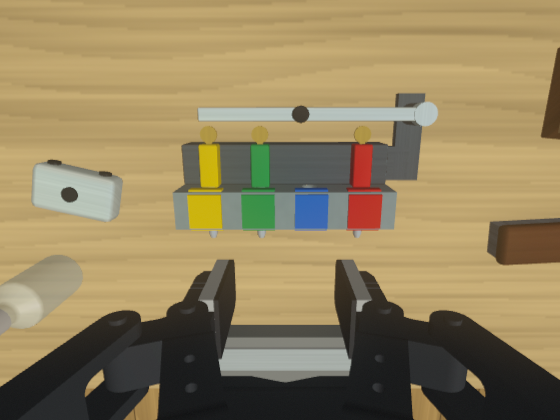

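The bar lies level at row 113, from (425,113) to (197,113), exactly where it should be when closed. Red, green and yellow are all home, with rod ends showing at row 235. The arm is clear, so I'm handing in.

```bash
python3 -c "
from bench import bot
print(bot.sign_off())"
```

```text
the job is handed in; nothing more can be done
None
```

The job is handed in: the red, green and yellow pegs are home in their own sockets, no blue peg was on the bench, and the bar is closed; the hand-in returned no verdict.

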